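Slide the top ply plate off the stack onto the green board

ROBOT

A 7-joint arm with a two-finger parallel gripper is mounted at the origin on a cart in front of the work surface, level with it; the furniture and walls round the work are solid. World frame = base frame: x ahead of the robot, y to its left, z up, the work surface at z = 0. Lengths are in m, angles in degrees, forces in N, time in s.
With the tool pointing down it reaches from about 0.425 to 0.975 m from the base axis. Payload 16.7 kg.
Tool frame: the origin (TCP) lies midway between the tips of the shut fingers; the grasp point (between the pads) lies 19 mm behind it; y points along the fingers, z is the direction in which the jaws open and shut, and the axes are right-handed (so a half turn about y gives the same grasp; the last joint's range is limited). The gripper opens to 85 mm and grips with 20 to 120 N. Pads are 22 mm wide; open, the fingers measure 114 mm over their backs; the gripper's body (76 mm by 85 mm) begins 54 mm behind the grasp point. The pads swing forward as they close: fully open they stand 13 mm farther back than shut.
Start: joints at [60.533, 24.414, 4.234, 92.017, -1.954, 63.644, -3.845], TCP at [0.241, -0.631, 0.21] pointing down, gripper open.
Joint ranges: [-163.25, 163.25], [-28.42, 122.38], [-70.27, 78.77], [12.13, 141.07], [-58.53, 238.53], [9.26, 117.41], [-156.51, 156.51]. Speed limits (degrees/s): [108.29, 108.29, 136.94, 136.94, 172.46, 172.46, 172.46].

INTERFACE

Orientations are given as a 3x3 rotation matrix whose columns are the frame's x, y, z axes.
In Python, from plant import get_state, eyes, workorder gives the robot as it stands.
- The arm moves only by the shell command python3 -m handwheel 'ROWS' [FORCE]. ROWS is JSON, a list of rows, each a list of 3 entries, a list of its own where there are three numbers: the gripper command: -1 is fully open, 1 is shut, values between are in proportion, then the shift along the tool's x, y, z in cm, then the turn about the tool's y in degrees. In form: [[grip, [x, y, z], twist], ...]. A call has 1 to 10 rows; each row shifts and turns the pose as measured when the row begins, along the tool's axes as they then stand; what a row does not reach is not made up. A row lasts 1/12 s, in which the tool goes at most 41.7 mm and 7.16 degrees, less where a joint would pass 70% of its speed; a pose out of reach is approached as far as the arm can. A call with a gripper value outside its range is refused whole. The fingers move at their own pace and stop on an object; FORCE is the grip in N (left out, the last holds). Time passes only in rows, so rows that do not move let the fingers close. It gives the time, the measured TCP pose, the force and the opening at its end, in the units of the state.
- get_state(): the state, without advancing time (a new reading comes with each control period).
- eyes.snapshot(name): name is "scene" or "top" or "wrist"; returns the picture (384x512x3 uint8, red, green, blue); there is no depth.
- eyes.camera_info(name): a dict with "fx", "fy", "cx", "cy" (pixels), "camera_from_world" (4x4, takes a point from world to camera coordinates); the wrist camera has in their place "T_tool_cam" (4x4, takes a point from camera to tool coordinates, whose origin is the TCP and whose axes are the tool frame's). Camera axes: x right, y down, z forward; pixel columns grow to the right and rows downward; lengths in m; the calibration is good to about 2 mm. A picture is of the moment at which its call begins: read the wrist's pose just before it. camera_info takes no time and is no camera call.
- workorder.sign_off(): hands the job in, once; it reports no verdict.
The state is a dict: "clock": time; "joint_pos": joint angles; "joint_velocities": joint speeds; "effort": joint torques, N m; "eef_pos": TCP position; "eef_rot": TCP orientation; "ft_force": force on the tool from outside, world axes, zero at the start; "ft_torque": the same for the moment, N m; "grip_width": opening from 0.0 (shut) to 1.0 (fully open).
Only numpy, scipy, OpenCV 4.12 (cv2) and the standard library are available. Lean on these libraries where they do the work, as an engineer would, in place of code of your own. Each camera call takes 0.05 s, during which the arm holds its last target.

TASK

Three plywood plates lie stacked between a green-faced and a blue-faced board. Slide the top plate, without lifting it, endways off the stack onto the green-faced board, so that it comes to lie flat and wholly on the green board, square with it and about in the middle. Leave the other two plates stacked where they are.

Things in the scene. Friction and masses are not known exactly. Their poses are not given: they have to be found in the camera images.
- top_plate_center (a point): Top plate of the stack: birch plywood plate, pale brown, 68 x 112 x 9.5 mm, weighs about 45 g (varies). Site at its centre, half-way up; x along its 68 mm side, y along its 112 mm side, z up. Lies loose on the middle plate, its underside 19 mm above the table and its top 28.5 mm. Slides freely; friction is moderate.
- middle_plate_center (a point): Middle plate of the stack: birch plywood plate, pale brown, 68 x 112 x 9.5 mm, weighs about 45 g (varies). Site at its centre, half-way up; x along its 68 mm side, y along its 112 mm side, z up. Loose; stays stacked on the bottom plate.
- bottom_plate_center (a point): Bottom plate of the stack: birch plywood plate, pale brown, 68 x 112 x 9.5 mm, weighs about 45 g (varies). Site at its centre, half-way up; x along its 68 mm side, y along its 112 mm side, z up. Loose on the table; the three plates lie one over another within a few mm and degrees.
- green_board_top (a point): Fixed board, bright green face 100 x 150 mm, top 17.5 mm above the table (1.5 mm below the top plate's underside). Site: centre of its top; x along the short side, y along the long one, z up. It stands off one 112 mm end (+y or -y) of the stack, in line, across a gap of about 15 mm, centres about 148 mm apart. A like blue-faced board, same height, stands off the other end; not to be used.
Not all that is in view belongs to the job. Leave any orange look-alike of the part that bears green_board_top alone. What is shaped like the part that bears top_plate_center but purple is not meant.

How it is judged (in metres and radians):
At the end, for the whole second after the job is handed in: The top plate lies flat on the green board, its centre within 18 mm of the board's centre across and 20 mm along, its long side within 0.2 rad of the board's, at rest; the middle and bottom plates are each within 12 mm of where they were and within 0.2 rad of one another (x of top_plate_center in the frame of green_board_top between -0.018 and 0.018 m and y of top_plate_center in the frame of green_board_top between -0.02 and 0.02 m and z of top_plate_center in the frame of green_board_top between 0.001 and 0.009 m and angle between top_plate_center's own z axis and vertical below 0.1 rad and angle between the y axis of top_plate_center and the y axis of green_board_top, either way round below 0.2 rad and linear speed of top_plate below 0.02 m/s and distance of each of middle_plate_center, bottom_plate_center from where it was at the start of the episode below 0.012 m and angle between the y axis of middle_plate_center and the y axis of bottom_plate_center, either way round below 0.2 rad); the robot touches nothing.
It fails at once if the top plate is lifted: its centre rises above 36 mm over the table (12 mm above its start) (height (world z) of top_plate_center above 0.036 m).
It fails at once if the middle or bottom plate is shifted by more than 12 mm (distance of any of middle_plate_center, bottom_plate_center from where it was at the start of the episode above 0.012 m).
It also fails if it takes over 29 s, if anything falls off the work surface, if the arm or the gripper's body presses on something with over 40 N, if the wrist force passes 120 N, or if a joint passes its speed limit or range.

## Working session

There is one attempt and no reset: what is moved stays moved. The work goes in short steps, Python scripts to look and compute and a shell command to move; the robot and the scene stay as the last step left them, time stands still between calls to the robot, and variables do not carry over. Pictures are saved under pics/ and viewed, and the job is handed in when it is done.

```bash
mkdir -p pics; python3 - <<'E'
from plant import get_state, eyes
import cv2,numpy as np
np.set_printoptions(precision=4,suppress=True)
s=get_state();print(s)
for n in("scene","top"):
    cv2.imwrite(f"pics/{n}0.png",cv2.cvtColor(eyes.snapshot(n),cv2.COLOR_RGB2BGR));print(eyes.camera_info(n))
print(eyes.camera_info("wrist"))
E
```

```text
{'clock': 0.0, 'joint_pos': array([60.5327, 24.4479,  4.2323, 92.0526, -1.9538, 63.6446, -3.846 ]), 'joint_velocities': array([ 0.034 ,  0.053 , -0.0037, -0.0681, -0.0338, -0.0448, -0.0091]), 'effort': array([ -0.0006, -94.98  ,   3.7611, -46.3509,   0.0193,   0.0101,
         0.    ]), 'eef_pos': array([ 0.2406, -0.6302,  0.2088]), 'eef_rot': array([[-0.9342, -0.0005,  0.3567],
       [-0.3567,  0.0012, -0.9342],
       [ 0.0001, -1.    , -0.0013]]), 'ft_force': array([-0.369 , -0.6578, -0.1386]), 'ft_torque': array([-0.0156, -0.0029,  0.0504]), 'grip_width': 1.0019234925637388}
{'fx': 382.2022032327398, 'fy': 382.2022032327398, 'cx': 257.33063034307554, 'cy': 191.8154342767467, 'camera_from_world': array([[ 0.8321, -0.5546,  0.0087, -0.2886],
       [-0.4081, -0.6228, -0.6675,  0.3781],
       [ 0.3756,  0.5519, -0.7445,  0.5664],
       [ 0.    ,  0.    ,  0.    ,  1.    ]])}
{'fx': 490.28259022779145, 'fy': 490.28259022779145, 'cx': 255.62745542514918, 'cy': 185.09482141395543, 'camera_from_world': array([[-0.014 , -0.9998, -0.0144,  0.2336],
       [-0.9989,  0.0146, -0.0442,  0.4744],
       [ 0.0444,  0.0138, -0.9989,  1.3027],
       [ 0.    ,  0.    ,  0.    ,  1.    ]])}
{'fx': 300.49919724931686, 'fy': 300.49919724931686, 'cx': 259.37474679277835, 'cy': 189.6145134679813, 'T_tool_cam': array([[ 0.0001,  0.9455,  0.3255, -0.0845],
       [ 0.0021, -0.3255,  0.9455, -0.1636],
       [ 1.    ,  0.0006, -0.002 , -0.0003],
       [ 0.    ,  0.    ,  0.    ,  1.    ]])}
```

View pics/scene0.png

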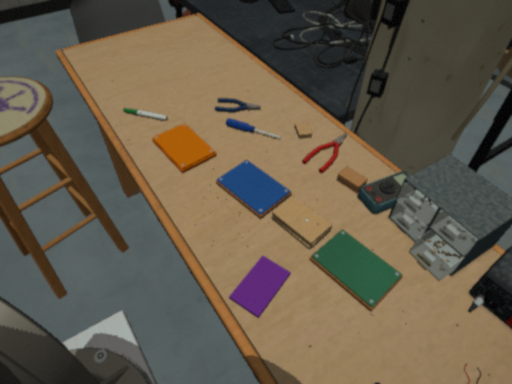

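View pics/top0.png

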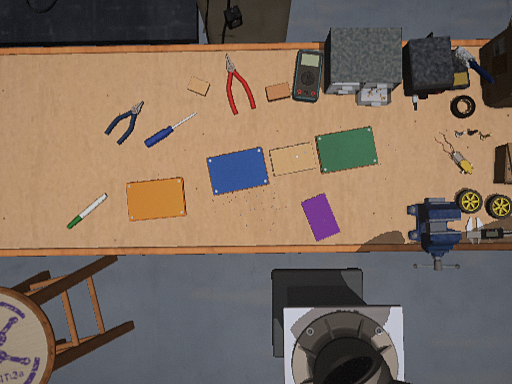

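The top view has the stack at about (292,159), the green board at (347,149) and the blue board at (238,171). Orange and purple are decoys. Next I measure these.

```bash
cat > h.py <<'E'
import numpy as np,cv2
from plant import eyes,get_state
np.set_printoptions(precision=4,suppress=True)
def back(name,px,z,pose=None):
    c=eyes.camera_info(name)
    if name=="wrist":
        T=np.eye(4);T[:3,:3]=pose["eef_rot"];T[:3,3]=pose["eef_pos"];wc=T@c["T_tool_cam"]
    else: wc=np.linalg.inv(c["camera_from_world"])
    px=np.atleast_2d(px).astype(float)
    d=np.c_[(px[:,0]-c["cx"])/c["fx"],(px[:,1]-c["cy"])/c["fy"],np.ones(len(px))]@wc[:3,:3].T
    o=wc[:3,3];return o+d*((z-o[2])/d[:,2])[:,None]
def proj(name,P):
    c=eyes.camera_info(name);M=c["camera_from_world"];P=np.atleast_2d(P)
    q=P@M[:3,:3].T+M[:3,3];return np.c_[q[:,0]/q[:,2]*c["fx"]+c["cx"],q[:,1]/q[:,2]*c["fy"]+c["cy"]]
def rect(mask,name,z,pose=None):
    cs,_=cv2.findContours(mask.astype(np.uint8),cv2.RETR_EXTERNAL,cv2.CHAIN_APPROX_NONE)
    c=max(cs,key=cv2.contourArea)[:,0]
    w=back(name,c,z,pose)[:,:2]
    (cx,cy),(a,b),ang=cv2.minAreaRect((w*1000).astype(np.float32))
    if a>b: a,b=b,a; ang+=90
    return np.array([cx,cy]),(a,b),(ang+90)%180   # ang: direction of long side, deg
E
python3 - <<'E'
from h import *
im=cv2.imread("pics/top0.png");hsv=cv2.cvtColor(im,cv2.COLOR_BGR2HSV)
roi=np.zeros(im.shape[:2],bool);roi[110:210,190:390]=1
print("green",rect(roi&(hsv[...,0]>40)&(hsv[...,0]<90)&(hsv[...,1]>90),"top",.0175))
print("blue",rect(roi&(hsv[...,0]>100)&(hsv[...,0]<125)&(hsv[...,1]>120),"top",.0175))
cv2.imwrite("pics/z0.png",cv2.resize(im[115:205,200:390],None,fx=4,fy=4,interpolation=cv2.INTER_CUBIC))
im=cv2.imread("pics/scene0.png")
cv2.imwrite("pics/z1.png",cv2.resize(im[180:310,230:410],None,fx=4,fy=4,interpolation=cv2.INTER_CUBIC))
E
```

```text
green (array([569.8619, -17.8423]), (95.86705017089844, 147.39892578125), 99.47644805908203)
blue (array([517.5217, 275.532 ]), (97.98196411132812, 148.19247436523438), 100.94242191314697)
```

View pics/z0.png

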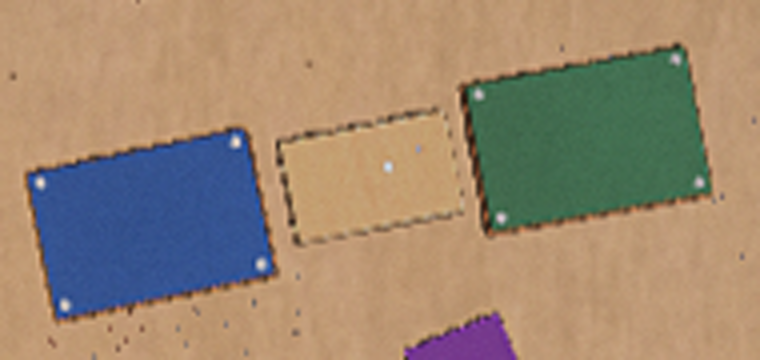

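View pics/z1.png

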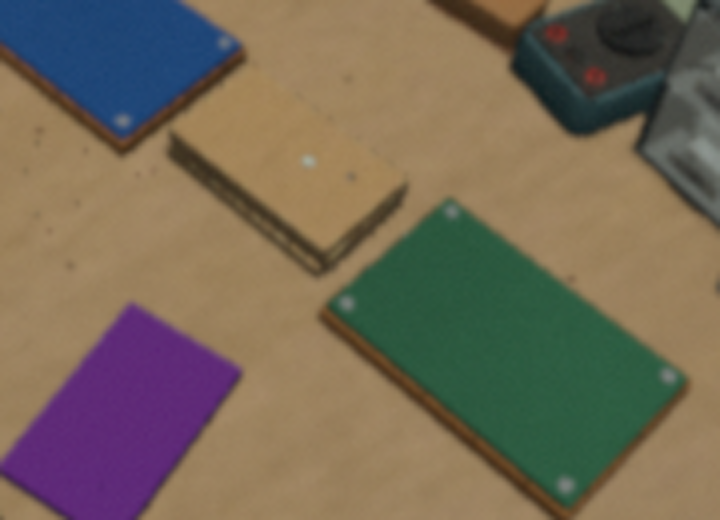

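```bash
python3 - <<'E'
from h import *
c=np.array([(280,141),(440,110),(462,212),(298,243)])/4+[199.6,114.6]
w=back("top",c,.0285)[:,:2];print(w*1000,w.mean(0));e=w[1]-w[0]+w[2]-w[3];print(np.degrees(np.arctan2(e[1],e[0])),np.linalg.norm(w[1]-w[0]),np.linalg.norm(w[2]-w[1]))
for p in [(435,225),(362,60),(320,217),(307,75)]: print(p,back("top",p,0.05))
# shift plan: toolframe delta to hover over the stack
s=get_state();R=s["eef_rot"];print(R.T@(np.array([.545,.128,.2])-s["eef_pos"])*100)
E
```

```text
[[570.1236 188.1059]
 [589.1181  81.6536]
 [521.0446  68.3909]
 [502.1039 177.2226]] [0.5456 0.1288]
-80.0065175283422 0.10813366232478881 0.06935343063435882
(435, 225) [[ 0.3661 -0.2354  0.05  ]]
(362, 60) [[ 0.8007 -0.0577  0.05  ]]
(320, 217) [[0.3908 0.0605 0.05  ]]
(307, 75) [[0.7635 0.0872 0.05  ]]
[-55.4801   0.9511 -59.9779]
```

```bash
python3 -m handwheel '[[-0.7,[-4,0,-0.5],-4],[-0.7,[-4,0,-0.5],-4],[-0.7,[-4,0,-0.5],-4],[-0.7,[-4,0,-0.5],-4],[-0.7,[-4,0,-0.5],-4],[-0.7,[-4,0,-0.5],-4],[-0.7,[-4,0,-0.5],-4],[-0.7,[-4,0,-0.5],-4],[-0.7,[-4,0,-0.5],-4],[-0.7,[-4,0,-0.5],-4]]' 30
```

```text
clock: 0.93
eef_pos: [0.5136, -0.3429, 0.2036]
eef_rot: [[-0.475, -0.008, 0.88], [-0.88, 0.001, -0.475], [0.003, -1.0, -0.008]]
ft_force: [0.1, -1.3, 0.2]
grip_width: 0.851
```

```bash
python3 -m handwheel '[[-0.7,[-4,0,-0.4],-4],[-0.7,[-4,0,-0.4],-4],[-0.7,[-4,0,-0.4],-4],[-0.7,[-4,0,-0.4],-4],[-0.7,[-4,0,-0.4],-4],[-0.7,[-4,0,-0.4],-4],[-0.7,[-4,0,-0.4],-4],[-0.7,[-4,0,-0.4],-4],[-0.7,[-4,0,-0.4],-4],[-0.7,[0,0,0],0]]'
python3 - <<'E'
from h import *
s=get_state();R=s["eef_rot"];print(s["eef_pos"],R)
print("to hover cm",R.T@(np.array([.5456,.1288,.15])-s["eef_pos"])*100, "twist",-(9.95-np.degrees(np.arctan2(R[1,2],R[0,2]))))
E
```

```text
clock: 1.77
eef_pos: [0.5491, 0.032, 0.2019]
eef_rot: [[0.18, -0.01, 0.984], [-0.984, 0.005, 0.18], [-0.007, -1.0, -0.009]]
ft_force: [-0.0, 0.5, -0.3]
grip_width: 0.85
[0.5491 0.032  0.2019] [[ 0.1797 -0.0102  0.9837]
 [-0.9837  0.0051  0.1798]
 [-0.0069 -0.9999 -0.0091]]
to hover cm [-9.5535  5.2452  1.4459] twist 0.40645871004454115
```

```bash
python3 -m handwheel '[[-0.7,[1.3,3.5,1.2],0],[-0.7,[0,4,0],0],[-0.7,[0,4,0],0],[-0.7,[0,3,0],0],[-0.7,[0,0,0],0]]'
python3 - <<'E'
from h import *
s=get_state();R=s["eef_rot"];print(s["eef_pos"],s["ft_force"])
cv2.imwrite("pics/w1.png",cv2.cvtColor(eyes.snapshot("wrist"),cv2.COLOR_RGB2BGR))
E
```

```text
clock: 2.18
eef_pos: [0.5639, 0.0265, 0.0543]
eef_rot: [[0.188, -0.003, 0.982], [-0.982, 0.006, 0.188], [-0.007, -1.0, -0.002]]
ft_force: [-1.4, 0.1, -0.1]
grip_width: 0.851
[0.5639 0.0265 0.0543] [-1.423   0.1038 -0.0722]
```

View pics/w1.png

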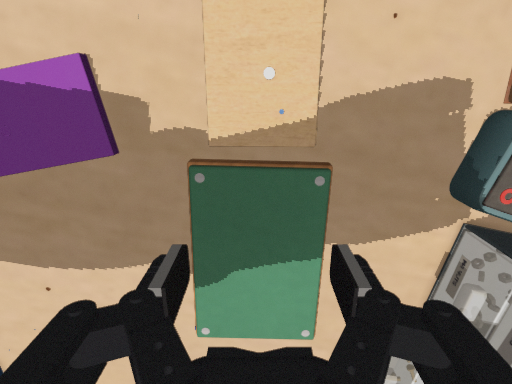

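Wrist view: the green board spans columns 190–331 in line with the stack (205–322, near edge at row 147), and the fingers straddle the board. Next I touch the tips slowly to the board to calibrate their height.

```bash
python3 - <<'E'
from h import *
s=get_state()
print("board far corners",back("wrist",[(189,160),(330,163)],.0175,s)*1000)
print("board near",back("wrist",[(197,338),(314,339)],.0175,s)*1000)
print("plate",back("wrist",[(209,146),(315,146),(203,0),(324,0),(269,73)],.0285,s)*1000)
im=cv2.imread("pics/w1.png")
cv2.imwrite("pics/w1z.png",cv2.resize(im[0:180,150:380],None,fx=3.3,fy=3.3))
E
python3 -m handwheel '[[-0.7,[0,2,0],0],[-0.7,[0,1.2,0],0],[-0.7,[0,0.3,0],0],[-0.7,[0,0.2,0],0]]'
```

```text
board far corners [[510.5831  53.718   17.5   ]
 [606.8199  69.983   17.5   ]]
board near [[535.1327 -99.802   17.5   ]
 [633.6178 -81.9283  17.5   ]]
plate [[524.311   68.2751  28.5   ]
 [591.3409  81.1036  28.5   ]
 [509.9339 148.8769  28.5   ]
 [576.1898 161.513   28.5   ]
 [553.59   118.5394  28.5   ]]
clock: 2.57
eef_pos: [0.5685, 0.027, 0.0248]
eef_rot: [[0.187, 0.004, 0.982], [-0.982, 0.006, 0.187], [-0.005, -1.0, 0.005]]
ft_force: [-0.3, 0.1, 0.1]
grip_width: 0.848
```

View pics/w1z.png

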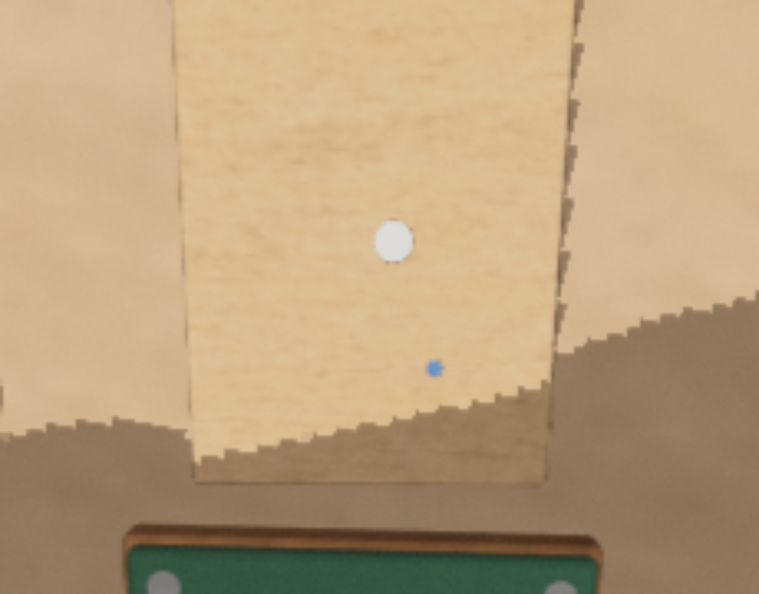

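```bash
python3 -m handwheel '[[-0.7,[0,0.5,0],0],[-0.7,[0,0.3,0],0],[-0.7,[0,0.2,0],0],[-0.7,[0,0,0],0]]'; python3 -m handwheel '[[-0.7,[0,0.2,0],0],[-0.7,[0,0,0],0]]';python3 -m handwheel '[[-0.7,[0,0.15,0],0],[-0.7,[0,0,0],0]]'
```

```text
clock: 2.9
eef_pos: [0.571, 0.0269, 0.0178]
eef_rot: [[0.186, 0.009, 0.982], [-0.983, 0.006, 0.186], [-0.004, -1.0, 0.01]]
ft_force: [-0.7, 0.7, -0.3]
grip_width: 0.852
clock: 3.07
eef_pos: [0.5714, 0.0269, 0.0163]
eef_rot: [[0.186, 0.01, 0.982], [-0.983, 0.006, 0.186], [-0.004, -1.0, 0.011]]
ft_force: [0.9, -0.2, -0.7]
grip_width: 0.852
clock: 3.23
eef_pos: [0.5716, 0.0269, 0.0149]
eef_rot: [[0.186, 0.01, 0.982], [-0.983, 0.006, 0.186], [-0.004, -1.0, 0.011]]
ft_force: [-0.3, -0.8, -0.1]
grip_width: 0.85
```

```bash
for i in 1; do :; done; python3 -m handwheel '[[-0.7,[0,0.2,0],0],[-0.7,[0,0,0],0]]'; python3 -m handwheel '[[-0.7,[0,0.15,0],0],[-0.7,[0,0,0],0]]';python3 -m handwheel '[[-0.7,[0,0.15,0],0],[-0.7,[0,0,0],0]]'
```

```text
clock: 3.4
eef_pos: [0.5717, 0.0269, 0.0128]
eef_rot: [[0.186, 0.01, 0.982], [-0.983, 0.006, 0.186], [-0.004, -1.0, 0.011]]
ft_force: [-0.8, -0.2, -0.6]
grip_width: 0.85
clock: 3.57
eef_pos: [0.5716, 0.027, 0.0111]
eef_rot: [[0.186, 0.01, 0.982], [-0.983, 0.006, 0.186], [-0.004, -1.0, 0.011]]
ft_force: [0.1, 0.4, 0.5]
grip_width: 0.851
clock: 3.73
eef_pos: [0.5716, 0.027, 0.0094]
eef_rot: [[0.186, 0.01, 0.982], [-0.983, 0.006, 0.186], [-0.004, -1.0, 0.011]]
ft_force: [-0.1, -0.8, -0.5]
grip_width: 0.851
```

```bash
python3 -m handwheel '[[-0.7,[0,0.1,0],0],[-0.7,[0,0,0],0]]'; python3 -m handwheel '[[-0.7,[0,0.1,0],0],[-0.7,[0,0,0],0]]'
python3 - <<'E'
from h import *
s=get_state();print(s["eef_pos"],s["ft_force"])
cv2.imwrite("pics/w2.png",cv2.cvtColor(eyes.snapshot("wrist"),cv2.COLOR_RGB2BGR))
im=cv2.cvtColor(eyes.snapshot("scene"),cv2.COLOR_RGB2BGR)
cv2.imwrite("pics/s2.png",cv2.resize(im[170:330,230:420],None,fx=3.5,fy=3.5))
E
```

```text
clock: 3.9
eef_pos: [0.5716, 0.027, 0.0082]
eef_rot: [[0.186, 0.01, 0.982], [-0.983, 0.006, 0.186], [-0.004, -1.0, 0.011]]
ft_force: [0.3, -0.2, -0.2]
grip_width: 0.845
clock: 4.07
eef_pos: [0.5716, 0.027, 0.0071]
eef_rot: [[0.186, 0.01, 0.982], [-0.983, 0.006, 0.186], [-0.004, -1.0, 0.011]]
ft_force: [0.8, -0.0, -0.0]
grip_width: 0.851
[0.5716 0.027  0.0071] [ 0.7785 -0.0052 -0.0275]
```

View pics/w2.png

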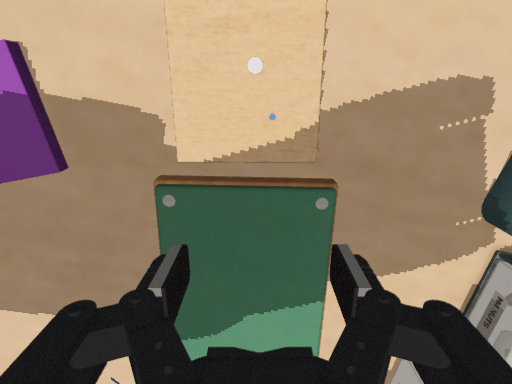

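View pics/s2.png

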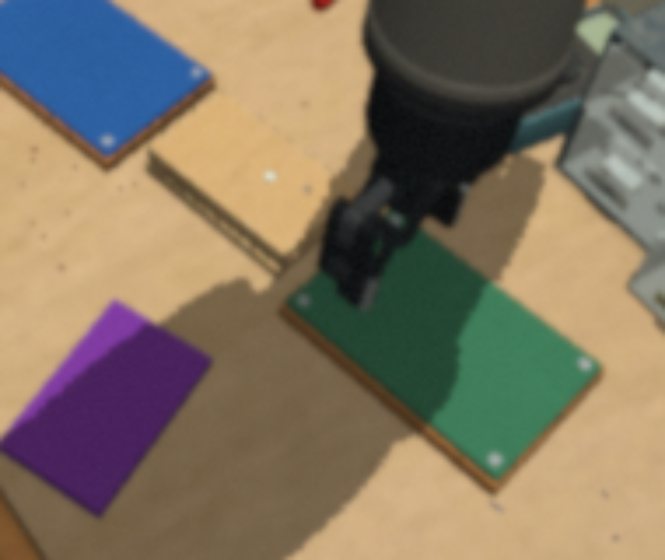

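```bash
python3 -m handwheel '[[-0.7,[0,0.1,0],0]]'; python3 -m handwheel '[[-0.7,[0,0.1,0],0]]';python3 -m handwheel '[[-0.7,[0,0.1,0],0]]'
```

```text
clock: 4.25
eef_pos: [0.5718, 0.0271, 0.0064]
eef_rot: [[0.186, 0.011, 0.982], [-0.983, 0.006, 0.186], [-0.004, -1.0, 0.011]]
ft_force: [1.2, 0.6, -0.4]
grip_width: 0.85
clock: 4.33
eef_pos: [0.5719, 0.027, 0.0054]
eef_rot: [[0.186, 0.011, 0.982], [-0.983, 0.006, 0.186], [-0.004, -1.0, 0.012]]
ft_force: [-0.0, -0.5, -1.2]
grip_width: 0.85
clock: 4.42
eef_pos: [0.5719, 0.027, 0.0043]
eef_rot: [[0.186, 0.011, 0.982], [-0.983, 0.006, 0.186], [-0.004, -1.0, 0.012]]
ft_force: [0.7, -0.1, -0.5]
grip_width: 0.854
```

```bash
python3 -m handwheel '[[-0.7,[0,0.1,0],0]]'; python3 -m handwheel '[[-0.7,[0,0.1,0],0]]';python3 -m handwheel '[[-0.7,[0,0.1,0],0]]'
python3 - <<'E'
from h import *
s=get_state();print(s["eef_pos"],s["ft_force"])
im=cv2.cvtColor(eyes.snapshot("wrist"),cv2.COLOR_RGB2BGR);cv2.imwrite("pics/w3.png",im)
cv2.imwrite("pics/w3z.png",cv2.resize(im[170:330,140:380],None,fx=3.3,fy=3.3))
E
```

```text
clock: 4.5
eef_pos: [0.5719, 0.0271, 0.0032]
eef_rot: [[0.186, 0.011, 0.982], [-0.983, 0.006, 0.186], [-0.004, -1.0, 0.012]]
ft_force: [0.9, 0.2, -0.5]
grip_width: 0.848
clock: 4.58
eef_pos: [0.5719, 0.0271, 0.0021]
eef_rot: [[0.186, 0.011, 0.982], [-0.983, 0.006, 0.186], [-0.004, -1.0, 0.012]]
ft_force: [-0.1, 0.2, 0.2]
grip_width: 0.853
clock: 4.67
eef_pos: [0.5719, 0.027, 0.0009]
eef_rot: [[0.186, 0.011, 0.982], [-0.983, 0.006, 0.186], [-0.004, -1.0, 0.012]]
ft_force: [0.4, -0.2, -0.2]
grip_width: 0.849
[0.5719 0.027  0.0009] [ 0.4049 -0.1813 -0.2099]
```

View pics/w3z.png

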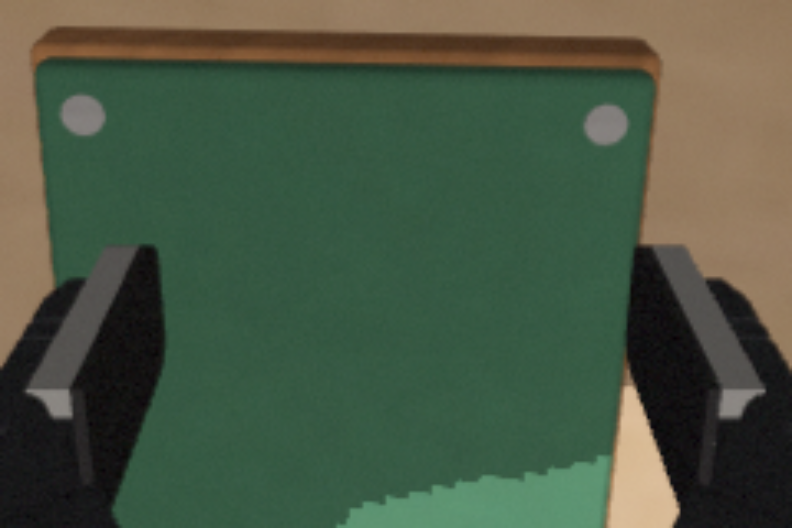

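```bash
python3 - <<'E'
from h import *
s=get_state();print(s["eef_pos"],s["ft_force"])
im=cv2.cvtColor(eyes.snapshot("scene"),cv2.COLOR_RGB2BGR)
big=cv2.resize(im[190:310,270:410],None,fx=5,fy=5,interpolation=cv2.INTER_CUBIC)
for y,col in((-.032,(0,0,255)),(-.016,(255,0,255))):
  for x in(-.011,.011):
    P=s["eef_pos"]+s["eef_rot"]@np.array([x,y,-.036]);q=(proj("scene",P)[0]-[270,190]+.5)*5
    print(P,q);cv2.circle(big,tuple(int(v) for v in q),4,col,1)
cv2.imwrite("pics/s3.png",big)
E
```

```text
[0.5719 0.027  0.0007] [-0.3286  0.4633  0.2249]
[0.5341 0.031  0.0324] [288.5426 311.4073]
[0.5382 0.0093 0.0323] [332.5933 345.7393]
[0.5343 0.031  0.0164] [282.9718 332.8594]
[0.5384 0.0094 0.0163] [326.2514 366.9403]
```

View pics/s3.png

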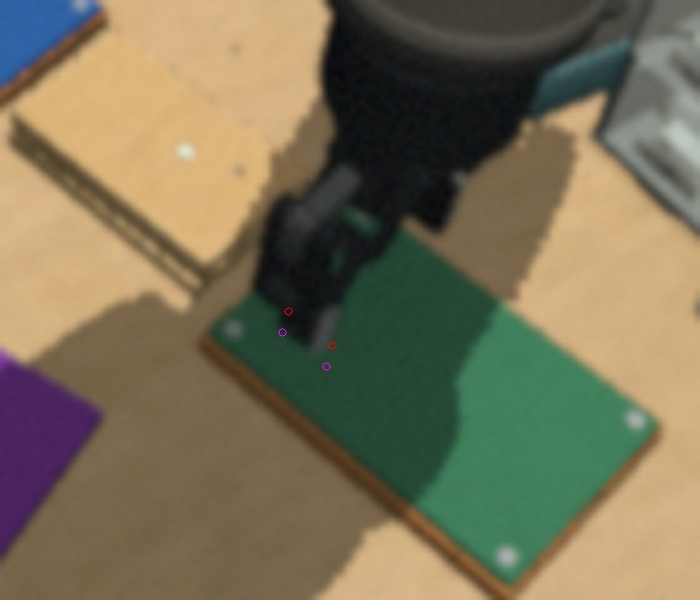

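The camera puts the tips about 30 mm behind the TCP at this opening, so the board is still about 12 mm below them. I continue down.

```bash
python3 -m handwheel '[[-0.7,[0,0.3,0],0],[-0.7,[0,0.3,0],0],[-0.7,[0,0,0],0]]'; python3 -m handwheel '[[-0.7,[0,0.1,0],0]]';python3 -m handwheel '[[-0.7,[0,0.1,0],0]]';python3 -m handwheel '[[-0.7,[0,0.1,0],0]]'
```

```text
clock: 5.02
eef_pos: [0.572, 0.0271, -0.0057]
eef_rot: [[0.186, 0.011, 0.982], [-0.983, 0.006, 0.186], [-0.004, -1.0, 0.012]]
ft_force: [0.7, -0.8, -0.4]
grip_width: 0.848
clock: 5.1
eef_pos: [0.572, 0.0271, -0.0067]
eef_rot: [[0.186, 0.011, 0.982], [-0.983, 0.006, 0.186], [-0.004, -1.0, 0.012]]
ft_force: [0.1, -1.1, -0.9]
grip_width: 0.849
clock: 5.18
eef_pos: [0.572, 0.0271, -0.0079]
eef_rot: [[0.186, 0.01, 0.982], [-0.983, 0.006, 0.186], [-0.004, -1.0, 0.011]]
ft_force: [0.5, -0.7, 0.4]
grip_width: 0.851
clock: 5.27
eef_pos: [0.572, 0.0271, -0.009]
eef_rot: [[0.186, 0.01, 0.982], [-0.983, 0.006, 0.186], [-0.004, -1.0, 0.011]]
ft_force: [-0.4, -0.8, 0.6]
grip_width: 0.847
```

```bash
for i in 1; do python3 -m handwheel '[[-0.7,[0,0.1,0],0]]'; python3 -m handwheel '[[-0.7,[0,0.1,0],0]]';python3 -m handwheel '[[-0.7,[0,0.1,0],0]]'; done | grep -E "eef_pos|force"
```

```text
eef_pos: [0.572, 0.0272, -0.0101]
ft_force: [-0.5, -0.0, 1.1]
eef_pos: [0.5721, 0.0272, -0.0112]
ft_force: [-0.3, 0.1, 0.0]
eef_pos: [0.5721, 0.0272, -0.0123]
ft_force: [-1.3, 0.1, 8.5]
```

```bash
python3 - <<'E'
from h import *
s=get_state();print(s["eef_pos"],s["ft_force"])
im=cv2.cvtColor(eyes.snapshot("wrist"),cv2.COLOR_RGB2BGR);cv2.imwrite("pics/w4.png",im)
cv2.imwrite("pics/w4z.png",cv2.resize(im[170:330,140:380],None,fx=3.3,fy=3.3))
E
```

```text
[ 0.5721  0.0272 -0.0123] [-1.2784  0.1362  8.4671]
```

View pics/w4z.png

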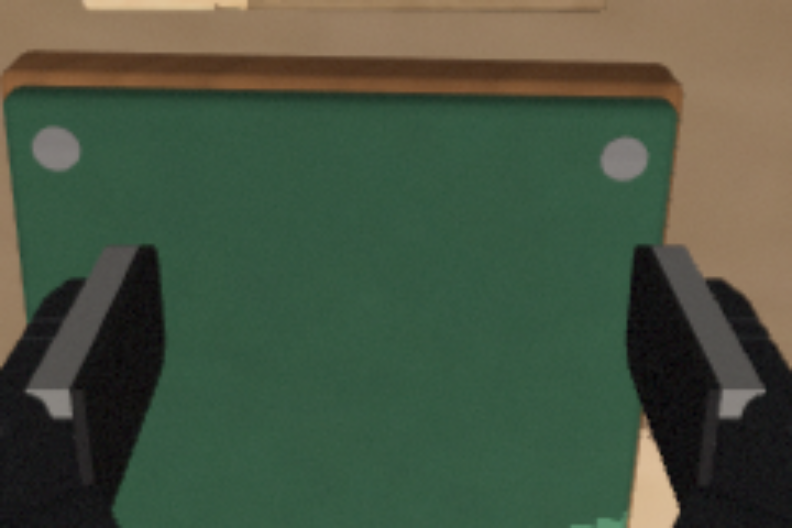

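Contact at TCP z = -12 mm (8.5 N), so the tips are 29.6 mm behind the TCP at this opening. Next I rise and go over the stack.

```bash
python3 -m handwheel '[[-0.7,[0,-2.5,0],0],[-0.7,[0,-2.5,0],0],[-0.7,[0,-1,0],0],[-0.7,[-3.5,0,-0.1],0],[-0.7,[-3.5,0,-0.1],0],[-0.7,[-3,0,-0.1],0],[-0.7,[0,0,0],0.3],[-0.7,[0,0,0],0]]'
python3 - <<'E'
from h import *
s=get_state();R=s["eef_rot"]
print("to go cm",R.T@(np.array([.547,.1295,-.006])-s["eef_pos"])*100, "twist",-(10.1-np.degrees(np.arctan2(R[1,2],R[0,2]))))
im=cv2.cvtColor(eyes.snapshot("wrist"),cv2.COLOR_RGB2BGR);cv2.imwrite("pics/w5.png",im)
E
```

```text
clock: 6.23
eef_pos: [0.5497, 0.1263, 0.05]
eef_rot: [[0.176, 0.011, 0.984], [-0.984, 0.006, 0.176], [-0.004, -1.0, 0.012]]
ft_force: [0.4, -0.1, -0.5]
grip_width: 0.855
to go cm [-0.3361  5.6001 -0.2745] twist 0.03274399173049325
```

View pics/w5.png

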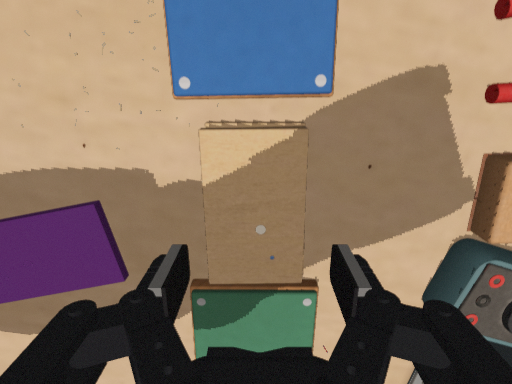

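```bash
python3 - <<'E'
from h import *
s=get_state();R=s["eef_rot"]
w=back("wrist",[(200,129),(307,127),(303,284),(208,283)],.0285,s);print(w[:,:2]*1000,w.mean(0))
e=w[0]-w[3]+w[1]-w[2];print(np.degrees(np.arctan2(e[1],e[0])))
C=w.mean(0);print("to go cm",R.T@(np.array([C[0],C[1],-.006])-s["eef_pos"])*100)
im=cv2.imread("pics/w5.png")
cv2.imwrite("pics/w5z.png",cv2.resize(im[90:310,150:380],None,fx=2.7,fy=2.7))
E
```

```text
[[504.041  179.72  ]
 [568.0094 192.3231]
 [590.7099  81.6047]
 [522.4061  70.8016]] [0.5463 0.1311 0.0285]
100.59035004666244
to go cm [-0.4546  5.6044 -0.3176]
```

View pics/w5z.png

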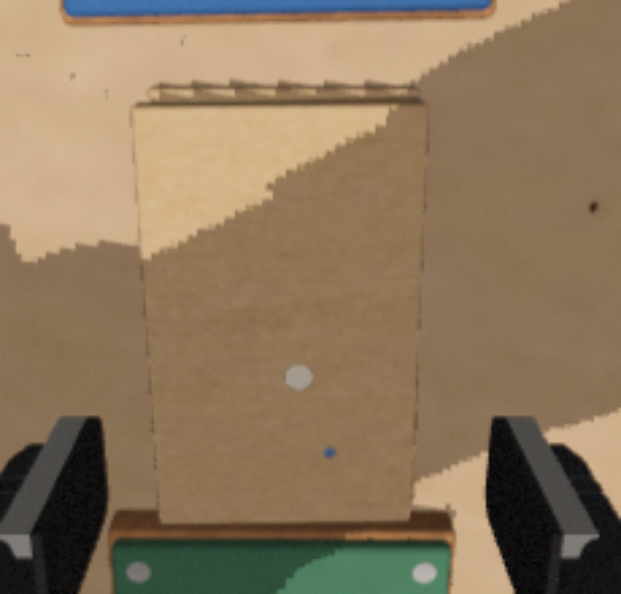

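```bash
python3 -m handwheel '[[-0.7,[-0.4,1,-0.3],0],[-0.7,[0,1,0],0],[-0.7,[0,0,0],0]]'
python3 - <<'E'
from h import *
s=get_state();R=s["eef_rot"]
print("to go cm",R.T@(np.array([.5465,.1305,-.006])-s["eef_pos"])*100)
E
```

```text
clock: 6.53
eef_pos: [0.5463, 0.1287, 0.0279]
eef_rot: [[0.175, 0.012, 0.984], [-0.985, 0.006, 0.175], [-0.004, -1.0, 0.013]]
ft_force: [-0.5, 0.4, 0.1]
grip_width: 0.852
to go cm [-0.1598  3.3936  0.01  ]
```

```bash
python3 -m handwheel '[[-0.95,[0,0,0],0],[-0.95,[0,1,0],0],[-0.95,[0,1,0],0],[-0.95,[0,0.8,0],0],[-0.95,[0,0.5,0],0],[-0.95,[0,0,0],0]]' 20
python3 - <<'E'
from h import *
s=get_state();R=s["eef_rot"]
print("to go cm",R.T@(np.array([.5465,.1305,-.006])-s["eef_pos"])*100)
im=cv2.cvtColor(eyes.snapshot("wrist"),cv2.COLOR_RGB2BGR);cv2.imwrite("pics/w6.png",im)
E
```

```text
clock: 7.03
eef_pos: [0.5461, 0.126, -0.0107]
eef_rot: [[0.172, 0.009, 0.985], [-0.985, 0.005, 0.172], [-0.003, -1.0, 0.01]]
ft_force: [-0.6, 0.7, 1.1]
grip_width: 0.974
to go cm [-0.4381 -0.4671  0.1162]
```

View pics/w6.png

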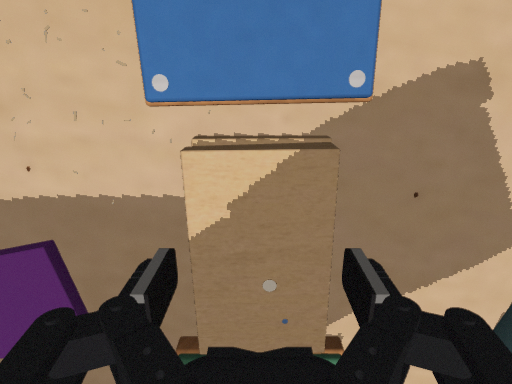

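```bash
python3 -m handwheel '[[-0.95,[0,-0.45,0.1],0],[-0.95,[0,0,0],0]]'
```

```text
clock: 7.25
eef_pos: [0.5472, 0.1264, -0.0055]
eef_rot: [[0.172, 0.008, 0.985], [-0.985, 0.005, 0.172], [-0.003, -1.0, 0.009]]
ft_force: [0.2, 0.3, 0.2]
grip_width: 0.975
```

```bash
python3 -m handwheel '[[-0.68,[0,0,0],0],[-0.68,[0,0,0],0],[-0.62,[0,0,0],0],[-0.55,[0,0,0],0],[-0.4,[0,0,0],0],[-0.4,[0,0,0],0],[-0.4,[0,0,0],0]]' 20
python3 - <<'E'
from h import *
s=get_state();R=s["eef_rot"]
im=cv2.cvtColor(eyes.snapshot("wrist"),cv2.COLOR_RGB2BGR);cv2.imwrite("pics/w7.png",im)
im=cv2.cvtColor(eyes.snapshot("scene"),cv2.COLOR_RGB2BGR)
cv2.imwrite("pics/s7.png",cv2.resize(im[150:290,230:370],None,fx=4,fy=4,interpolation=cv2.INTER_CUBIC))
E
```

```text
clock: 7.83
eef_pos: [0.5484, 0.1267, -0.0033]
eef_rot: [[0.172, 0.012, 0.985], [-0.985, 0.005, 0.172], [-0.003, -1.0, 0.012]]
ft_force: [-0.9, -0.0, 0.1]
grip_width: 0.787
```

View pics/w7.png

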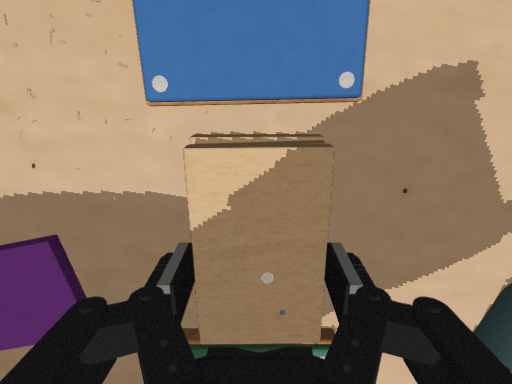

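View pics/s7.png

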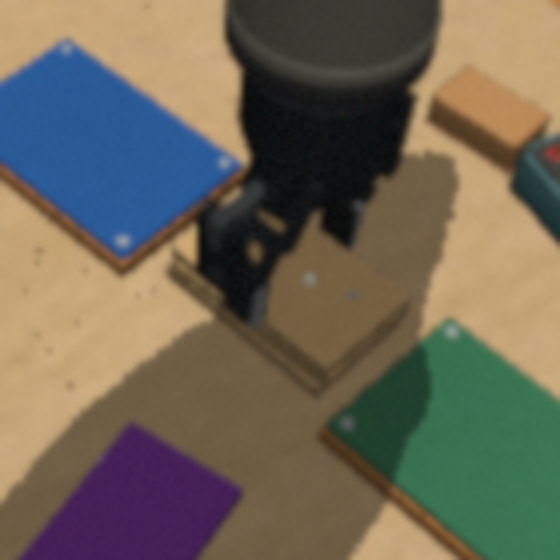

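```bash
python3 -m handwheel '[[-0.7,[0,0,0],0],[-0.7,[0,0.2,0],0],[-0.7,[0,0.2,0],0],[-0.7,[0,0.1,0],0],[-0.7,[0,0,0],0]]'; python3 -m handwheel '[[-0.7,[0,0,0],0],[-0.7,[0,0,0],0]]'
```

```text
clock: 8.35
eef_pos: [0.5485, 0.1267, -0.0091]
eef_rot: [[0.172, 0.012, 0.985], [-0.985, 0.005, 0.172], [-0.003, -1.0, 0.012]]
ft_force: [-0.6, 0.0, -0.9]
grip_width: 0.852
clock: 8.52
eef_pos: [0.5483, 0.1267, -0.0093]
eef_rot: [[0.172, 0.011, 0.985], [-0.985, 0.005, 0.172], [-0.003, -1.0, 0.012]]
ft_force: [-0.6, 0.0, 0.8]
grip_width: 0.848
```

```bash
python3 -m handwheel '[[-0.7,[0,-0.13,0],0],[-0.7,[0,0,0],0]]'; python3 -m handwheel '[[-0.62,[0,0,0],0],[-0.55,[0,0,0],0],[-0.4,[0,0,0],0]]' 25
```

```text
clock: 8.68
eef_pos: [0.5483, 0.1267, -0.0079]
eef_rot: [[0.172, 0.011, 0.985], [-0.985, 0.005, 0.172], [-0.003, -1.0, 0.012]]
ft_force: [-0.3, 0.1, 0.1]
grip_width: 0.852
clock: 8.93
eef_pos: [0.5484, 0.1267, -0.0074]
eef_rot: [[0.172, 0.011, 0.985], [-0.985, 0.005, 0.172], [-0.003, -1.0, 0.012]]
ft_force: [0.0, -0.1, 0.5]
grip_width: 0.787
```

```bash
python3 -m handwheel '[[-0.4,[0.8,0,0],0],[-0.4,[1,0,0],0],[-0.4,[1,0,0],0],[-0.4,[0,0,0],0]]'
python3 - <<'E'
from h import *
im=cv2.cvtColor(eyes.snapshot("wrist"),cv2.COLOR_RGB2BGR);cv2.imwrite("pics/w8.png",im)
im=cv2.cvtColor(eyes.snapshot("scene"),cv2.COLOR_RGB2BGR)
cv2.imwrite("pics/s8.png",cv2.resize(im[150:290,230:370],None,fx=4,fy=4,interpolation=cv2.INTER_CUBIC))
E
```

```text
clock: 9.27
eef_pos: [0.5537, 0.0963, -0.0075]
eef_rot: [[0.173, 0.012, 0.985], [-0.985, 0.005, 0.173], [-0.003, -1.0, 0.012]]
ft_force: [-0.1, -1.3, 0.7]
grip_width: 0.785
```

View pics/w8.png

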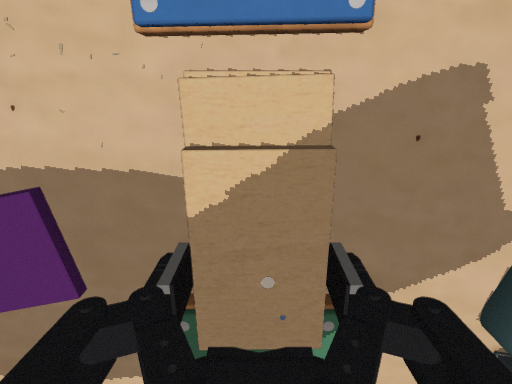

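View pics/s8.png

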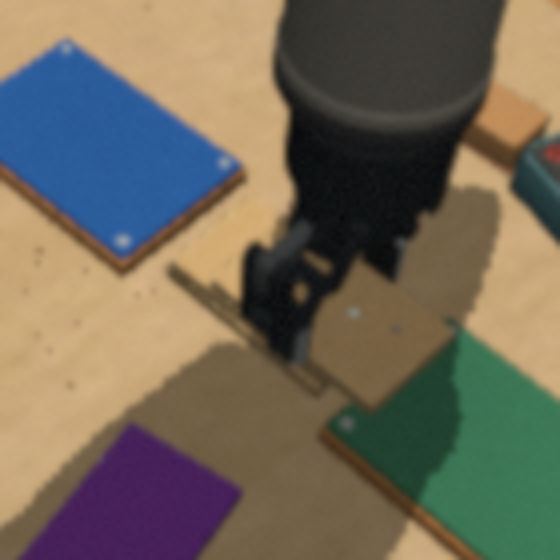

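The top plate has slid about 31 mm in the grip. The middle and bottom plates stay put (middle at rows 70–147 of the wrist view). I continue, with 117 mm left to go.

```bash
python3 -m handwheel '[[-0.4,[1.2,0,0],0],[-0.4,[1.6,0,-0.05],0],[-0.4,[1.6,0,-0.05],0],[-0.4,[1.6,0,-0.05],0],[-0.4,[1.6,0,-0.05],0],[-0.4,[1.4,0,0],0],[-0.4,[1,0,0],0],[-0.4,[0.6,0,0],0],[-0.4,[0,0,0],0]]'
python3 - <<'E'
from h import *
s=get_state()
cv2.imwrite("pics/w9.png",cv2.cvtColor(eyes.snapshot("wrist"),cv2.COLOR_RGB2BGR))
print(s["eef_rot"].T@(np.array([.571,-.016,0])-s["eef_pos"]-s["eef_rot"]@[-.004,0,0])*100)
E
```

```text
clock: 10.12
eef_pos: [0.5706, -0.0118, -0.0082]
eef_rot: [[0.176, 0.012, 0.984], [-0.984, 0.007, 0.176], [-0.005, -1.0, 0.013]]
ft_force: [0.6, -0.3, -0.4]
grip_width: 0.789
[ 0.8195 -0.8207 -0.0291]
```

View pics/w9.png

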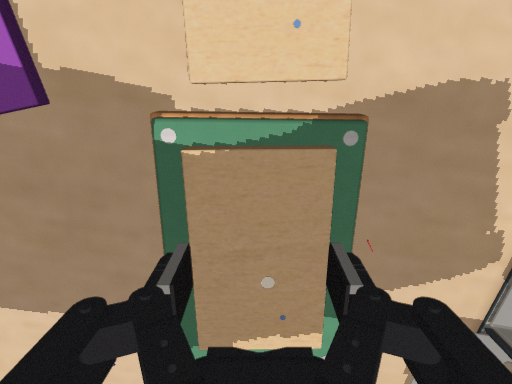

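```bash
python3 - <<'E'
from h import *
s=get_state();R=s["eef_rot"]
f=lambda P:(P-s["eef_pos"])@R*1000
print("board",f(back("wrist",[(154,119),(367,121),(260,120)],.0175,s)))
print("plate",f(back("wrist",[(182,151),(335,150),(258,150)],.0285,s)))
E
```

```text
board [[-70.6258 -25.9187 -46.8109]
 [-69.6171 -24.7058  49.1772]
 [-70.1244 -25.3182   0.7113]]
plate [[-58.3258 -36.8048 -32.6178]
 [-58.5945 -35.9718  32.9084]
 [-58.6766 -36.3909  -0.1506]]
```

```bash
python3 -m handwheel '[[-0.4,[0.4,0,0.05],0],[-0.4,[0.35,0,0],0],[-0.4,[0,0,0],0],[-0.6,[0,0,0],0],[-0.7,[0,0,0],0],[-0.9,[0,0,0],0],[-0.9,[0,0,0],0]]'
python3 - <<'E'
from h import *
cv2.imwrite("pics/w10.png",cv2.cvtColor(eyes.snapshot("wrist"),cv2.COLOR_RGB2BGR))
E
```

```text
clock: 10.75
eef_pos: [0.5724, -0.0148, -0.008]
eef_rot: [[0.182, 0.012, 0.983], [-0.983, 0.009, 0.182], [-0.007, -1.0, 0.013]]
ft_force: [0.6, -1.0, 0.1]
grip_width: 0.947
```

View pics/w10.png

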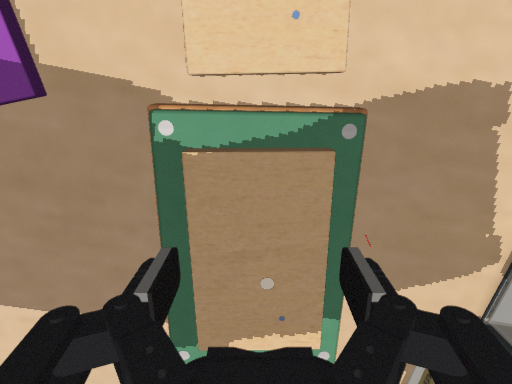

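```bash
python3 -m handwheel '[[-0.9,[0,-1,0],0],[-0.9,[0,-2,0],0],[-0.9,[0,-4,0],0],[-0.9,[0,-4,0],0],[-0.9,[0,-4,0],0],[-0.9,[0,-4,0],0],[-0.9,[0,0,0],0],[-0.9,[0,0,0],0]]'
python3 - <<'E'
from h import *
s=get_state();im=cv2.cvtColor(eyes.snapshot("wrist"),cv2.COLOR_RGB2BGR);cv2.imwrite("pics/w11.png",im)
hsv=cv2.cvtColor(im,cv2.COLOR_BGR2HSV);print(s["eef_pos"])
im=cv2.cvtColor(eyes.snapshot("scene"),cv2.COLOR_RGB2BGR)
cv2.imwrite("pics/s11.png",cv2.resize(im[150:320,230:420],None,fx=4,fy=3.5,interpolation=cv2.INTER_CUBIC))
E
```

```text
clock: 11.47
eef_pos: [0.568, -0.0146, 0.1945]
eef_rot: [[0.185, 0.009, 0.983], [-0.983, 0.01, 0.185], [-0.009, -1.0, 0.011]]
ft_force: [0.2, -1.1, -1.1]
grip_width: 0.949
[ 0.568  -0.0146  0.1945]
```

View pics/w11.png

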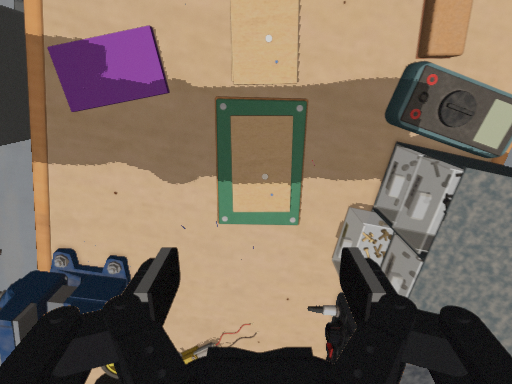

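View pics/s11.png

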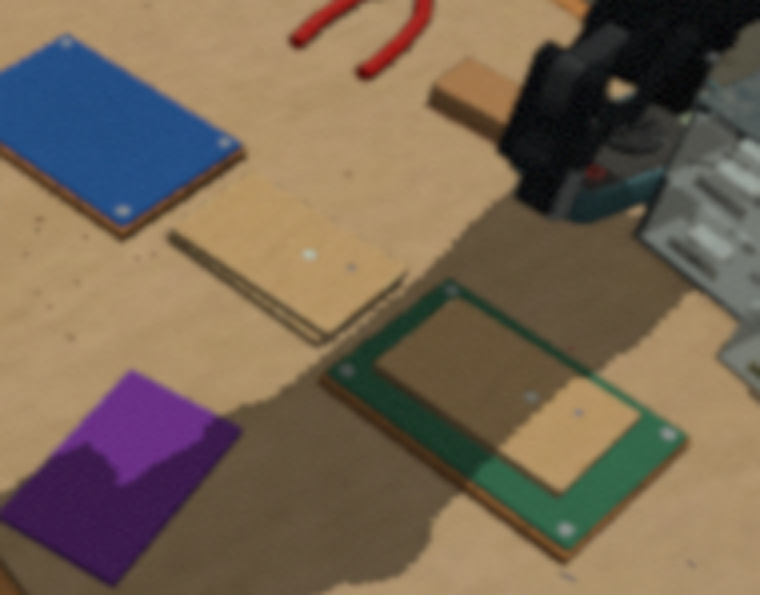

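```bash
python3 - <<'E'
from h import *
s=get_state();R=s["eef_rot"]
b=back("wrist",[(217,99),(308,99),(299,224),(218,223)],.0175,s)
p=back("wrist",[(231,115),(293,115),(289,212),(231,212)],.027,s)
u=(b[0]-b[3]+b[1]-b[2])[:2];u/=np.linalg.norm(u);v=np.array([u[1],-u[0]])
w=(p[0]-p[3]+p[1]-p[2])[:2];w/=np.linalg.norm(w)
d=(p.mean(0)-b.mean(0))[:2];print("along",d@u*1e3,"across",d@v*1e3,"ang deg",np.degrees(np.arcsin(u[0]*w[1]-u[1]*w[0])))
m=back("wrist",[(232,83),(298,83)],.019,s);print("middle near edge",m*1e3, s["joint_velocities"].max())
E
```

```text
along 1.605005740155866 across 0.4394545361645944 ang deg 0.667223462199156
middle near edge [[524.8209  68.7831  19.    ]
 [593.7444  81.7852  19.    ]] 2.014444502853326
```

```bash
python3 -c "
from plant import workorder;print(workorder.sign_off())"
```

```text
the job is handed in; nothing more can be done
None
```

I slid the top plate endways off the stack onto the green board without lifting it, gripping it by its long sides. I then opened the gripper, backed off about 20 cm clear of everything, and handed the job in with the clock at about 11.6 s. Sign-off gave no verdict.

- **Placing:** in the last wrist picture the plate is about 2 mm off the board's centre along, under 1 mm across, and 0.7° out of square. The scene picture shows it lying flat and wholly on the board.
- **Other two plates:** they are still stacked. The middle plate's near edge measures within about 3 mm of where I measured the top plate's near edge before the move. I did not measure the bottom plate separately.
- **What disagreed:**
  - The fingertips were about 30 mm behind the TCP at the working opening, more than I expected. I set the height by touching them to the green board, at about 8.5 N.
  - The first grip crept up about 2 mm, so I opened and gripped again lower before sliding.
  - The last 7.5 mm nudge moved only about 3.5 mm. The close-up check had suggested the plate would be 4–5 mm off along, against about 2 mm in the last picture. Either is well inside the 20 mm allowed.

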